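Level the festival board

ROBOT

A 6-joint arm with a two-finger parallel gripper is mounted at the origin on the work surface. World frame = base frame: x ahead of the robot, y to its left, z up, the work surface at z = 0. Lengths are in m, angles in rad, forces in N, time in s.
With the tool pointing down it reaches from about 0.25 to 0.725 m from the base axis. Payload 4 kg.
Tool frame: the origin (TCP) lies at the very end of the fingers, on their centre line; the grasp point (between the pads) lies 19 mm behind it; z points along the fingers, y is the line along which they close (so a half turn about z gives the same grasp; the last joint's range is limited). The gripper opens to 85 mm and grips with 20 to 120 N. Pads are 22 mm wide; open, the fingers measure 114 mm over their backs; the gripper's body (76 mm by 85 mm) begins 54 mm behind the grasp point. The pads swing forward as they close: fully open they stand 13 mm farther back than shut.
Start: joints at [-1.145, 0.241, 0.005, 1.335, 0, 1.571], TCP at [0.207, -0.455, 0.231] pointing down, gripper open.
Joint ranges: [-2.72, 2.72], [-1.05, 1.87], [-1.09, 1.28], [-1.99, 2.15], [-1.42, 1.44], [-3.14, 3.14]. Speed limits (rad/s): [2.79, 2.79, 3.14, 3.14, 3.14, 3.14].

INTERFACE

Orientations are given as a unit quaternion [x, y, z, w].
In Python, from workcell import bot gives the robot as it stands.
- The arm moves only by the tool carry_out, never from a script. Its argument "increments" is one flat list of numbers, 5 for each row, row after row: the finger opening in cm, from 0 to 8.54, then the shift along the tool's x, y, z in cm, then the turn about the tool's z in rad. A call has exactly 5 rows; each row shifts and turns the commanded pose from where the row before left it, along the tool's axes as they then stand; what a row does not reach is not made up. A row lasts 1/8 s, in which the tool goes at most 62.5 mm and 10.7 degrees, less where a joint would pass 70% of its speed; a pose out of reach is approached as far as the arm can. A call with a gripper value outside its range is refused whole. The fingers move at their own pace and stop on an object; the grip force is fixed at half the most. Time passes only in rows, so rows that do not move let the fingers close, or fill a call up. It gives the time, the measured TCP pose, the force, the opening and the grip force at its end, in the units of the state.
- bot.get_obs(): the state, without advancing time (a new reading comes with each control period).
- bot.camera(name): name is "scene" or "top"; returns a dict with "pixels" (420x560x3 uint8, blue, green, red), "range_z" (420x560 float32, m along the optical axis (not along the pixel's ray), 0 where there is no reading), "mtx" (3x3 intrinsics, pixels), "D" ([k1, k2, p1, p2, k3] as OpenCV has them; the pictures are not rectified), "eye" and "attitude" of the camera in the world. Camera axes: x right, y down, z forward; pixel columns grow to the right and rows downward; lengths in m; the calibration is good to about 2 mm. A picture is of the moment at which its call begins.
- bot.job_done(): hands the job in; it is judged then, once.
Trained networks look in a picture, given as the dict that the camera call returned (one of the last four; its "shot" number tells which), for a name from the list of things; names that differ only in an ending like _2 or _b are one class to them, and where a whole thing is asked for, a point or a joint stands for the part that bears it (a point fixed in the world has none). Each returns a list of dicts, best first, with "p" (0 to 1); they miss things now and then, are a little off and sometimes report something else, mostly with a low value. They report only what shows in the picture. A call takes as long as a camera call. They do not tell look-alikes from the thing itself.
- bot.find_in(picture, name): "xyz" ([x, y, z] in m, in the coordinates of the camera as it stood for that picture, good to about 4 mm: the middle of the surface that is visible of it).
- bot.regions_of(picture, name): "mask" (420x560 bool, what is visible of it).
- bot.place_of(picture, name): "xyz" ([x, y, z] in m, in the coordinates of the camera as it stood for that picture, good to about 4 mm: a listed point, or the origin of a listed thing).
The state is a dict: "clock": time; "joint_pos": joint angles; "joint_vel": joint speeds; "tau": joint torques, N m; "eef_pos": TCP position; "tool_rot": TCP orientation; "ft_force": force on the tool from outside, world axes, zero at the start; "ft_torque": the same for the moment, N m; "grip_width": finger opening in m; "grasp_force": force on a finger pad.
Only numpy, scipy, OpenCV 4.12 (cv2) and the standard library are available. Lean on these libraries where they do the work, as an engineer would, in place of code of your own. Each camera call takes 0.05 s, during which the arm holds its last target. There are 200 camera calls.

TASK

The oak board has to be level before the oil menorah can stand on it. Slide the red spirit level across the board, without lifting it, until it lies on and along the dark walnut inlay; then wind the black screw-foot knob at the board's right end until the bubble sits between the two lines. Finish by proving it under load: the fingertips press the level down onto the inlay with a steady push of about 10 newtons (a kilogram's weight), bubble still between the lines, and the job ends with the hand still pressing; leave the menorah, votive cup, dreidels, tray and walnut box where they are.

Things in the scene. Friction and masses are not known exactly. Their poses are not given: they have to be found in the camera images.
- level: red box-section spirit level, 240 mm long (its y axis), 40 mm wide (x), 32 mm high, about 0.4 kg, loose, lying flat on the board. Origin: centre of its underside; z up. Flat top; the vial window, 72 mm long, is at the middle of the top, flush and strong. Push it down evenly about its middle (for instance a finger either side of the vial). It starts on the board's far half, askew by up to 0.3 rad
- vial (a point): centre of the level's top face, midway between the two black lines of the vial; axes as the level's
- bubble (a joint): position (m) of the pale, dark-rimmed 20 mm bubble along the level's y axis; 0 midway between the lines (26 mm apart, so it is between them within 3 mm of 0), + toward the level's +y (left) end. It runs to the higher end, 1.5 mm for each mrad of tilt, and settles in about 1 s. It starts 4 to 8 mm toward +y: the board's right (screw) end is low
- inlay (a point): centre of the walnut inlay, at the board's top surface, about 50 mm above the ledge; the inlay is flush, 380 mm long (this point's y axis, along the board) and 72 mm wide (x); z is the board's upward normal
- board: oak board, 1000 mm (y) by 330 mm (x), 28 mm thick; stands on two fixed feet at its left and one screw foot at its right and tilts about the x axis through the fixed feet. Origin: on its underside at the fixed feet, 220 mm to the +y side of its middle; top face 28 mm above the origin; it stays firm under a push of the hand
- foot_grip (a point): grip point of the screw foot: on its upright axis, halfway up the round black knob (44 mm diameter, 24 mm high, underside 22 to 25 mm above the board). Any grip yaw; it keeps its height. Clockwise from above raises the board's right end 4 mm a turn and moves the bubble 2.0 mm toward -y per radian; stiff (about 0.1 N m), stays where left, free over several turns
- menorah: sky-blue ceramic menorah, 230 mm wide, 180 mm high, standing on the steel tray at the board's left end; origin: centre of its foot
- tray: steel tray 240 by 150 by 14 mm at the board's left end; origin: centre of its underside
- votive: glass votive cup, 62 mm diameter, 62 mm high, on the front of the board, left of the inlay; origin: centre of its underside
- dreidel1: orange dreidel, 24 mm thick, 57 mm long, lying on the board behind the knob; origin: underside
- dreidel2: orange dreidel, same, lying on the board right of the knob; origin: underside
- walnut_box: walnut box with lid and sliding door, 158 by 118 by 76 mm (80 mm with the brass plate), at the board's right end; origin: centre of its underside
Things that resemble listed ones, but are neither listed nor needed, are in the scene too. Several things have the shape of the level; the one meant has the colours described above.

How it is judged:
By the outcome, as a careful person would: the job done as asked, in the order asked, and still so for the second after the job is handed in, while the arm keeps its last pose, push and grip.
It also fails if it takes over 72 s, if anything falls off the work surface, if the arm or the gripper's body presses on something with over 40 N, if the wrist force passes 120 N, or if a joint passes its speed limit or range.

## Working session

There is one attempt and no reset: what is moved stays moved. The work goes in short steps, Python scripts to look and compute and a tool call to move; the robot and the scene stay as the last step left them, time stands still between calls to the robot, and variables do not carry over. Pictures are saved under pics/ and viewed, at most 10 in all, crops included, and the job is handed in when it is done.

Besides the shell and the picture viewer there is one more tool, called after "Request:" by a JSON object that holds its "method" and its "body". carry_out: Moves the arm, as the interface text tells. Its arguments: {"type":"object","properties":{"increments":{"type":"array","items":{"type":"number"}}},"required":["increments"]}

```bash
mkdir -p pics
cat > h.py <<'E'
import numpy as np, cv2
from scipy.spatial.transform import Rotation as R
from workcell import bot
def rot(c):
    a=np.array(c["attitude"],float)
    return R.from_quat(a).as_matrix() if a.size==4 else a.reshape(3,3)
def w(c,p): return rot(c)@np.array(p,float)+np.array(c["eye"],float)
def px(c,u,v,z=None):
    """pixels -> world using depth"""
    u=np.atleast_1d(u);v=np.atleast_1d(v)
    n=cv2.undistortPoints(np.stack([u,v],-1).astype(float).reshape(-1,1,2),np.array(c["mtx"]),np.array(c["D"])).reshape(-1,2)
    d=np.c_[n,np.ones(len(n))]
    d=d*c["range_z"][v.astype(int),u.astype(int)][:,None]
    return d@rot(c).T+np.array(c["eye"])
E
python3 - <<'E'
from h import *
for n in ["scene","top"]:
    c=bot.camera(n); cv2.imwrite(f"pics/{n}0.png",c["pixels"]); print(n,c["eye"],c["attitude"])
    for o in ["level","inlay","foot_grip","vial","votive","dreidel1","walnut_box","tray"]:
        print(o,[(np.round(w(c,d["xyz"]),3).tolist(),round(d["p"],2)) for d in bot.place_of(c,o)][:4])
o=bot.get_obs();print(o)
E
```

```text
scene [ 1.43116361 -0.66998846  1.06497494] [ 0.80885718  0.39283076 -0.19748583 -0.39042721]
level [([0.185, -0.328, -0.001], 0.93), ([0.21, 0.349, 0.0], 0.65), ([0.636, -0.025, 0.049], 0.58), ([0.52, 0.009, 0.047], 0.45)]
inlay [([0.519, 0.012, 0.046], 0.72), ([0.637, -0.026, 0.048], 0.51)]
foot_grip [([0.479, -0.248, 0.084], 0.78)]
vial [([0.183, -0.328, 0.03], 0.92), ([0.205, 0.346, 0.028], 0.76), ([0.663, -0.278, 0.051], 0.72), ([0.639, -0.019, 0.078], 0.6)]
votive [([0.486, 0.29, 0.053], 0.67)]
dreidel1 [([0.663, -0.279, 0.047], 0.55), ([0.394, -0.359, 0.052], 0.53), ([0.649, 0.416, 0.05], 0.31)]
walnut_box [([0.583, -0.421, 0.045], 0.92)]
tray [([0.622, 0.413, 0.051], 0.61)]
top [0.26181981 0.0656681  1.38378173] [ 0.71520076 -0.69516015  0.05711997 -0.04446956]
level [([0.185, -0.327, 0.004], 0.97), ([0.205, 0.348, 0.003], 0.88), ([0.587, -0.423, 0.048], 0.44)]
inlay [([0.518, 0.002, 0.049], 0.63)]
foot_grip [([0.486, -0.25, 0.086], 0.77)]
vial [([0.635, -0.025, 0.08], 0.88), ([0.205, 0.347, 0.033], 0.74), ([0.19, -0.332, 0.034], 0.73), ([0.393, -0.361, 0.049], 0.61)]
votive 
[... 204 characters left out ...]
int_pos': array([-1.14495590e+00,  2.40588237e-01,  5.02230305e-03,  1.33517734e+00,
       -4.46449754e-06,  1.57081747e+00]), 'joint_vel': array([ 1.04867773e-03, -1.72029985e-03, -7.13036413e-04, -1.66099799e-03,
       -1.24620221e-03, -1.89892293e-05]), 'tau': array([-2.48030801e-04, -3.72195160e+01,  2.52693719e+01,  1.05718609e-03,
       -9.58851865e-05,  2.25366328e-06]), 'eef_pos': array([ 0.20655003, -0.4553644 ,  0.23132088]), 'tool_rot': array([9.77420232e-01, 2.11304733e-01, 3.42366017e-06, 2.63980957e-05]), 'ft_force': array([0.43913279, 0.42249072, 0.19555002]), 'ft_torque': array([-0.02467339,  0.0154291 ,  0.01359764]), 'grasp_force': 0.0, 'grip_width': 0.08521993882109619}
```

View pics/top0.png

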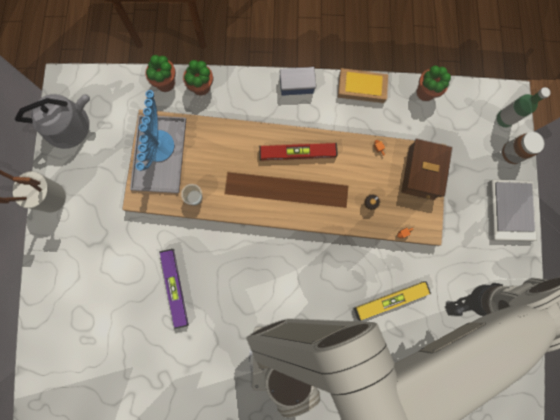

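View pics/scene0.png

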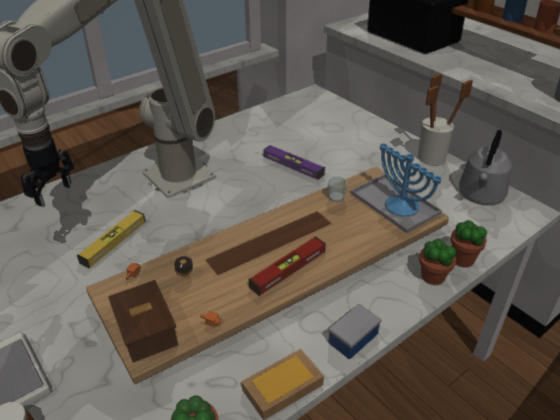

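The level-shaped candidates in the top picture are red at (298,152), purple at (174,289) and yellow at (393,300). Only the red one is on the board's far half and matches the colour. I'll measure it and confirm with an enlarged crop.

```bash
cat >> h.py <<'E'
def toplane(c,u,v,z):
    n=cv2.undistortPoints(np.stack([u,v],-1).astype(float).reshape(-1,1,2),np.array(c["mtx"]),np.array(c["D"])).reshape(-1,2)
    d=np.c_[n,np.ones(len(n))]@rot(c).T; e=np.array(c["eye"])
    return e+d*((z-e[2])/d[:,2])[:,None]
def box(P):
    (cx,cy),(a,b),_=r=cv2.minAreaRect(P[:,:2].astype(np.float32)); q=cv2.boxPoints(r)
    e=max((q[1]-q[0],q[2]-q[1]),key=np.linalg.norm); e=e*np.sign(e[1])
    return np.round([cx,cy,min(a,b),max(a,b),np.arctan2(-e[0],e[1])],4)  # last: yaw of level's y from world y
def big(m):
    n,l,s,_=cv2.connectedComponentsWithStats(m.astype(np.uint8)); return l==1+np.argmax(s[1:,4])
def levelmask(c):
    h=cv2.cvtColor(c["pixels"],cv2.COLOR_BGR2HSV); H,S,V=[h[...,i] for i in range(3)]
    m=((H<6)|(H>172))&(S>165)&(V>70)
    return m
def measure(c):
    out={}
    v,u=np.nonzero(levelmask(c)); P=px(c,u,v); k=(P[:,0]>.4)&(P[:,0]<.75)&(abs(P[:,1])<.22)&(P[:,2]>.074)&(P[:,2]<.09)
    out["level"]=box(P[k]); out["ztop"]=np.median(P[k,2]).round(4)
    h=cv2.cvtColor(c["pixels"],cv2.COLOR_BGR2HSV); 
    m=(h[...,2]<95); v,u=np.nonzero(m); P=px(c,u,v); k=(P[:,0]>.44)&(P[:,0]<.6)&(abs(P[:,1])<.215)&(P[:,2]<.056)&(P[:,2]>.04)
    mm=np.zeros(m.shape,bool); mm[v[k],u[k]]=1; mm=big(cv2.morphologyEx(mm.astype(np.uint8),cv2.MORPH_OPEN,np.ones((3,3))))
    v,u=np.nonzero(mm); P=px(c,u,v); out["inlay"]=box(P); out["zin"]=np.median(P[:,2]).round(4)
    return out
def crop(c,u0,u1,v0,v1,f,name): cv2.imwrite("pics/"+name,cv2.resize(c["pixels"][v0:v1,u0:u1],None,fx=f,fy=f,interpolation=cv2.INTER_CUBIC))
E
python3 - <<'E'
from h import *
for n in ["scene","top"]:
    c=bot.camera(n); print(n,measure(c))
    if n=="top": 
        crop(c,220,400,130,220,4,"crop1.png")
        m=bot.regions_of(c,"foot_grip"); 
        for q in m[:2]:
            v,u=np.nonzero(q["mask"]);P=px(c,u,v);print(q["p"],u.mean(),v.mean(),np.median(P,0),np.percentile(P,[2,98],axis=0))
E
```

```text
scene {'level': array([ 0.6394, -0.024 ,  0.0425,  0.23  ,  0.0633]), 'ztop': np.float64(0.0811), 'inlay': array([ 0.5203,  0.0085,  0.0755,  0.3805, -0.0855]), 'zin': np.float64(0.0501)}Traceback (most recent call last):
  File "<stdin>", line 3, in <module>
  File "h.py", line 35, in measure
    mm=np.zeros(m.shape,bool); mm[v[k],u[k]]=1; mm=big(cv2.morphologyEx(mm.astype(np.uint8),cv2.MORPH_OPEN,np.ones((3,3))))
                                                   ~~~^^^^^^^^^^^^^^^^^^^^^^^^^^^^^^^^^^^^^^^^^^^^^^^^^^^^^^^^^^^^^^^^^^^^^
  File "h.py", line 24, in big
    n,l,s,_=cv2.connectedComponentsWithStats(m.astype(np.uint8)); return l==1+np.argmax(s[1:,4])
                                                                              ~~~~~~~~~^^^^^^^^^
    return _wrapfunc(a, 'argmax', axis=axis, out=out, **kwds)
    return bound(*args, **kwds)
ValueError: attempt to get argmax of an empty sequence
```

Run:
```python
from h import *
c=bot.camera("top")
h=cv2.cvtColor(c["pixels"],cv2.COLOR_BGR2HSV); print(h[190,290],h[210,290],h[175,290],px(c,[290,298,380],[190,145,225]), h[146:160,280])
crop(c,220,400,130,220,4,"crop1.png")
for q in bot.regions_of(c,"foot_grip")[:2]:
    v,u=np.nonzero(q["mask"]);P=px(c,u,v);print(q["p"],u.mean(),v.mean(),np.median(P,0),np.percentile(P,[2,98],axis=0))
```

```text
[ 11 144 101] [ 16 113 192] [ 16 116 178] [[ 0.51539319 -0.00444019  0.05060138]
 [ 0.65070687 -0.02441148  0.08235771]
 [ 0.41424206 -0.28442365  0.05283223]] [[  3 178 149]
 [  3 182 147]
 [  3 182 147]
 [  3 183 148]
 [  3 180 147]
 [  3 184 148]
 [  3 186 147]
 [  3 183 149]
 [  3 186 148]
 [  2 184 150]
 [  3 184 147]
 [  4 164 120]
 [  5  97  95]
 [ 10  98  94]]
0.48 372.6205357142857 200.90625 [ 0.48163183 -0.25199875  0.09436672] [[ 0.46032676 -0.2877073   0.04602143]
 [ 0.51113171 -0.22894246  0.1011421 ]]
```

View pics/crop1.png

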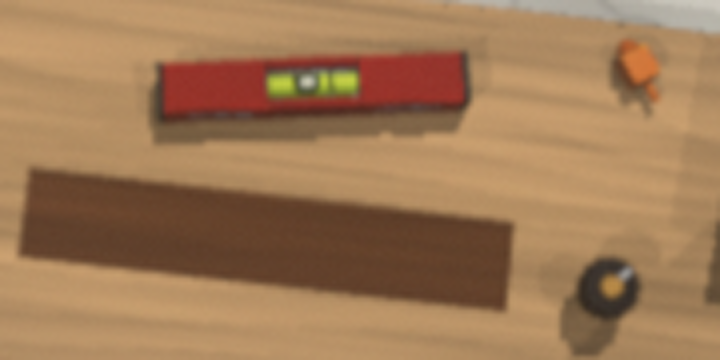

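The crop confirms the red level at full-picture (298,152). It has a lime vial with the bubble left of the lines (+y), and the walnut inlay is at (287,190). The black knob is at (372,202).

```bash
sed -i 's/(h\[...,2\]<95)/(h[...,2]<(95 if c["eye"][0]>1 else 130))/' h.py
python3 - <<'E'
from h import *
for n in ["top"]*2+["scene"]:
    c=bot.camera(n); print(n,measure(c))
# knob: dark pixels at z .07-.105
    h=cv2.cvtColor(c["pixels"],cv2.COLOR_BGR2HSV); v,u=np.nonzero(h[...,2]<80); P=px(c,u,v)
    k=(np.hypot(P[:,0]-.482,P[:,1]+.25)<.035)&(P[:,2]>.088)&(P[:,2]<.11)
    print(k.sum(),cv2.minEnclosingCircle(P[k,:2].astype(np.float32)),np.median(P[k],0),P[k,2].max())
E
```

```text
top {'level': array([ 0.6346, -0.025 ,  0.0379,  0.2288,  0.0723]), 'ztop': np.float64(0.0808), 'inlay': array([ 0.5172,  0.0063,  0.0715,  0.3785, -0.0796]), 'zin': np.float64(0.0494)}
98 ((0.4795742630958557, -0.24890977144241333), 0.02057187631726265) [ 0.4776216  -0.24539079  0.09547662] 0.10204715016453436
top {'level': array([ 0.6346, -0.0253,  0.0386,  0.2295,  0.0761]), 'ztop': np.float64(0.0805), 'inlay': array([ 0.5176,  0.0063,  0.071 ,  0.3787, -0.086 ]), 'zin': np.float64(0.0494)}
102 ((0.4795821011066437, -0.2486000508069992), 0.02109106257557869) [ 0.4763138  -0.24394031  0.0953404 ] 0.10047380558944252
scene {'level': array([ 0.6402, -0.0234,  0.043 ,  0.2304,  0.0599]), 'ztop': np.float64(0.0813), 'inlay': array([ 0.52  ,  0.0069,  0.0767,  0.3775, -0.0838]), 'zin': np.float64(0.0501)}
160 ((0.48498231172561646, -0.252267450094223), 0.025446875020861626) [ 0.48835035 -0.25067891  0.09512523] 0.10228092855360604
```

Request:
{"method": "carry_out", "body": {"increments": [8.5,4.75,-1.79,0,0,8.5,4.75,-1.79,0,0,8.5,4.75,-1.79,0,0,8.5,4.75,-1.79,0,0,8.5,4.75,-1.79,0,0]}}

```text
clock: 1.88
eef_pos: [0.3869, -0.2746, 0.2315]
tool_rot: [0.977, 0.211, 0.0, 0.0]
ft_force: [0.2, -1.5, 0.7]
grip_width: 0.0851
grasp_force: 0.0
```

Request:
{"method": "carry_out", "body": {"increments": [8.5,4.75,-1.79,0,0,8.5,4.75,-1.79,0,0,8.5,4.75,-1.79,0,0,8.5,4.75,-1.79,0,0,8.5,4.75,-1.79,0,0]}}

```text
clock: 2.5
eef_pos: [0.5663, -0.0948, 0.2314]
tool_rot: [0.977, 0.211, 0.0, 0.0]
ft_force: [1.6, -0.3, 0.7]
grip_width: 0.0853
grasp_force: 0.0
```

Request:
{"method": "carry_out", "body": {"increments": [8.5,4.75,-1.79,0,0,8.5,4.75,-1.79,0,0,8.5,0,0,1,-0.152,8.5,0,0,1,-0.152,8.5,0,0,1,-0.152]}}

```text
clock: 3.12
eef_pos: [0.637, -0.0239, 0.2006]
tool_rot: [0.903, 0.429, -0.0, -0.0]
ft_force: [-0.9, -0.6, -0.1]
grip_width: 0.0853
grasp_force: 0.0
```

Request:
{"method": "carry_out", "body": {"increments": [8.5,0,0,1,-0.152,8.5,0,0,1,-0.152,8.5,0,0,1,-0.152,8.5,0,0,1,-0.152,8.5,0,0,1,-0.152]}}

```text
clock: 3.75
eef_pos: [0.6369, -0.0243, 0.1508]
tool_rot: [0.68, 0.733, -0.0, -0.0]
ft_force: [0.3, 0.4, 0.4]
grip_width: 0.085
grasp_force: 0.0
```

Request:
{"method": "carry_out", "body": {"increments": [8.5,0,0,3,0,8.5,0,0,3,0,8.5,0,0,2,0,8.5,0,0,1.6,0,8.5,0,0,0,0]}}

```text
clock: 4.38
eef_pos: [0.6358, -0.0242, 0.0538]
tool_rot: [0.682, 0.732, -0.001, -0.001]
ft_force: [-1.1, -0.5, -0.0]
grip_width: 0.0848
grasp_force: 0.0
```

Request:
{"method": "carry_out", "body": {"increments": [5.5,0,0,0,0,5.5,0,0,0,0,4.5,0,0,0,0,3.6,0,0,0,0,3.6,0,0,0,0]}}

```text
clock: 5.0
eef_pos: [0.6373, -0.0243, 0.0563]
tool_rot: [0.682, 0.732, 0.0, 0.0]
ft_force: [-1.6, -0.1, 6.1]
grip_width: 0.0389
grasp_force: 63.2
```

Request:
{"method": "carry_out", "body": {"increments": [3.6,0.39,-1.15,0,0,3.6,0.39,-1.15,0,0,3.6,0.39,-1.15,0,0,3.6,0.39,-1.15,0,0,3.6,0.39,-1.15,0,0]}}

```text
clock: 5.62
eef_pos: [0.5794, -0.0091, 0.0564]
tool_rot: [0.682, 0.732, 0.001, 0.002]
ft_force: [4.8, -0.9, 3.4]
grip_width: 0.0388
grasp_force: 63.2
```

Request:
{"method": "carry_out", "body": {"increments": [3.6,0.39,-1.15,0,0,3.6,0.39,-1.15,0,0,3.6,0.39,-1.15,0,0,3.6,0.39,-1.15,0,0,3.6,0.4,-1.15,0,0]}}

```text
clock: 6.25
eef_pos: [0.5207, 0.0064, 0.0564]
tool_rot: [0.682, 0.732, 0.001, 0.002]
ft_force: [4.2, -1.9, 4.3]
grip_width: 0.0389
grasp_force: 63.2
```

Request:
{"method": "carry_out", "body": {"increments": [3.6,0,0,0,0.031,3.6,0,0,0,0.031,3.6,0,0,0,0.03,3.6,0,0,0,0.03,3.6,0,0,0,0.03]}}

```text
clock: 6.88
eef_pos: [0.5189, 0.007, 0.0563]
tool_rot: [0.735, 0.678, 0.0, -0.0]
ft_force: [0.3, 0.5, 9.4]
grip_width: 0.039
grasp_force: 63.9
```

Run:
```python
from h import *
for n in ["scene","top"]:
    c=bot.camera(n); print(bot.get_obs()["eef_pos"])
    for o in ("level","vial"): print(o,[(np.round(w(c,d["xyz"]),3).tolist(),round(d["p"],2)) for d in bot.place_of(c,o)][:4])
    v,u=np.nonzero(levelmask(c)); P=px(c,u,v); k=(P[:,0]>.4)&(P[:,0]<.75)&(abs(P[:,1])<.22)&(P[:,2]>.074)&(P[:,2]<.092)
    print(box(P[k]),np.median(P[k,2]))
```

```text
[0.51890734 0.00705629 0.05633668]
level [([0.185, -0.328, 0.002], 0.87), ([0.209, 0.349, 0.002], 0.71), ([0.518, 0.009, 0.048], 0.56)]
vial [([0.207, 0.345, 0.027], 0.85), ([0.179, -0.328, 0.033], 0.84), ([0.522, 0.009, 0.082], 0.78)]
[ 0.5231  0.008   0.0441  0.2281 -0.0917] 0.08126584694942496
[0.51890332 0.00706039 0.05633151]
level [([0.209, 0.343, 0.003], 0.94), ([0.621, 0.413, 0.048], 0.6), ([0.522, 0.005, 0.048], 0.58), ([0.181, -0.328, 0.005], 0.55)]
vial [([0.187, -0.33, 0.033], 0.91), ([0.207, 0.345, 0.032], 0.59)]
[ 0.5245  0.0855  0.04    0.0705 -0.1061] 0.08089595979804809
```

Request:
{"method": "carry_out", "body": {"increments": [5,0,0,0,0,6.5,0,0,0,0,6.5,0,0,0,0,6.5,0,0,-1,0,6.5,0,0,-3,0]}}

```text
clock: 7.8
eef_pos: [0.5178, 0.0066, 0.0945]
tool_rot: [0.735, 0.678, -0.002, -0.001]
ft_force: [0.4, -0.5, -0.8]
grip_width: 0.0649
grasp_force: 0.0
```

Request:
{"method": "carry_out", "body": {"increments": [8,0,0,-4,0,8,-5,0,-3,0,8,-5,0,0,0,8,-5,0,0,0,8,-5,0,0,0]}}

```text
clock: 8.43
eef_pos: [0.5031, -0.1943, 0.1663]
tool_rot: [0.735, 0.678, 0.0, 0.0]
ft_force: [0.5, -0.2, 0.3]
grip_width: 0.0802
grasp_force: 0.0
```

Run:
```python
from h import *
print(bot.get_obs()["eef_pos"],bot.get_obs()["joint_pos"])
for n in ["scene","top"]:
    c=bot.camera(n); print(n,measure(c))
    for o in ["level","foot_grip","votive"]: print(o,[(np.round(w(c,d["xyz"]),3).tolist(),round(d["p"],2)) for d in bot.place_of(c,o)][:3])
    if n=="scene": crop(c,190,350,205,285,5,"crop2.png")
    else: crop(c,220,400,150,220,4,"crop2t.png")
a=cv2.imread("pics/crop2.png");b=cv2.imread("pics/crop2t.png")
b=cv2.copyMakeBorder(b,0,0,0,a.shape[1]-b.shape[1],0); a=a[:,:]
s=np.vstack([a[:320],b]); print(s.shape); cv2.imwrite("pics/c2.png",s)
```

```text
[ 0.50314611 -0.19433014  0.16626117] [-3.68663344e-01  3.52901536e-01 -1.26466076e-02  1.20407342e+00
  1.48737584e-04  1.28293097e+00]
scene {'level': array([ 0.5237,  0.0076,  0.0413,  0.2282, -0.0806]), 'ztop': np.float64(0.0814), 'inlay': array([ 0.513 ,  0.0067,  0.1033,  0.3837, -0.1306]), 'zin': np.float64(0.0502)}
level [([0.517, 0.01, 0.049], 0.98), ([0.209, 0.348, 0.002], 0.93), ([0.185, -0.329, -0.001], 0.87)]
foot_grip [([0.479, -0.251, 0.082], 0.7), ([0.665, -0.279, 0.051], 0.53)]
votive [([0.485, 0.289, 0.048], 0.94), ([0.522, 0.01, 0.078], 0.34)]
top {'level': array([ 0.5181,  0.0067,  0.0408,  0.229 , -0.071 ]), 'ztop': np.float64(0.0809), 'inlay': array([ 0.5049,  0.0061,  0.0977,  0.3843, -0.0875]), 'zin': np.float64(0.0494)}
level [([0.184, -0.326, 0.005], 0.79), ([0.204, 0.346, 0.004], 0.69), ([0.518, 0.01, 0.048], 0.68)]
foot_grip []
votive [([0.487, 0.287, 0.054], 0.86)]
(600, 800, 3)
```

View pics/c2.png

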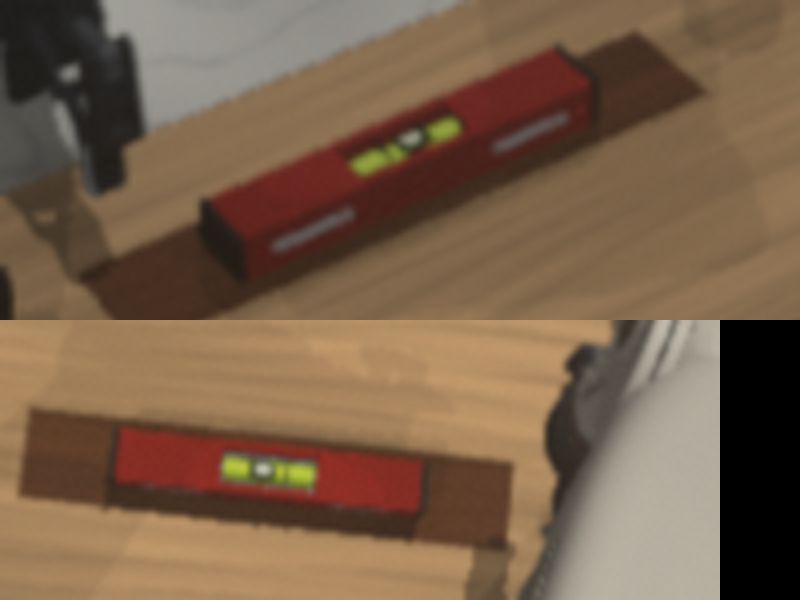

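Level lies centred along the inlay (top crop 115–427 × 425–515). The bubble at (263,469) is about 6 mm toward +y. Next is the knob.

Request:
{"method": "carry_out", "body": {"increments": [8.5,-2.88,-0.82,0,0,8.5,-2.88,-0.83,0,0,8.5,0,0,0,-0.18,8.5,0,0,0,-0.18,8.5,0,0,0,-0.18]}}

```text
clock: 9.45
eef_pos: [0.4825, -0.2477, 0.1654]
tool_rot: [0.524, 0.852, 0.0, -0.0]
ft_force: [-0.8, -0.2, 0.8]
grip_width: 0.0849
grasp_force: 0.0
```

Request:
{"method": "carry_out", "body": {"increments": [8.5,0,0,0,-0.18,8.5,0,0,0,-0.18,8.5,0,0,0,-0.18,8.5,0,0,0,-0.18,8.5,0,0,0,-0.18]}}

```text
clock: 10.07
eef_pos: [0.4825, -0.2475, 0.1654]
tool_rot: [0.102, 0.995, 0.0, -0.0]
ft_force: [0.0, 0.2, 0.3]
grip_width: 0.0848
grasp_force: 0.0
```

Request:
{"method": "carry_out", "body": {"increments": [8.5,0,0,0,-0.18,8.5,0,0,0,-0.18,8.5,0,0,0,-0.18,8.5,0,0,0,-0.18,8.5,0,0,0,0]}}

```text
clock: 10.7
eef_pos: [0.4825, -0.2477, 0.1654]
tool_rot: [-0.251, 0.968, 0.0, -0.0]
ft_force: [0.0, -0.2, 0.6]
grip_width: 0.085
grasp_force: 0.0
```

```bash
cat >> h.py <<'E'
def bubble(c,dbg=0):
    """bubble offset (mm) along level y, from bright low-saturation centroid vs red ends and vs vial"""
    yaw=-0.083; ey=np.array([-np.sin(yaw),np.cos(yaw)]); ctr=np.array([.519,.007])
    h=cv2.cvtColor(c["pixels"],cv2.COLOR_BGR2HSV); v,u=np.nonzero(np.ones(h.shape[:2]))
    P=toplane(c,u,v,.082); s=(P[:,:2]-ctr)@ey; t=(P[:,:2]-ctr)@np.array([ey[1],-ey[0]])
    H,S,V=[h[...,i].ravel().astype(float) for i in range(3)]
    inn=(abs(t)<.013)&(abs(s)<.06)
    lime=inn&(H>22)&(H<45)&(S>120)&(V>80)
    r=levelmask(c).ravel()&(abs(t)<.015)&(abs(s)<.14)
    wt=np.where(inn&(V>110)&(S<110),(110-S)*V,0)
    f=lambda k:(np.percentile(s[k],1)+np.percentile(s[k],99))/2*1e3
    b=(wt*s).sum()/wt.sum()*1e3 if wt.sum() else np.nan
    return dict(bub=round(b,1),n=int((wt>0).sum()),lime=round(f(lime),1),nl=int(lime.sum()),red=round(f(r),1))
E
python3 - <<'E'
from h import *
o=bot.get_obs();print(o["eef_pos"],o["joint_pos"],o["tool_rot"])
for n in ["scene","top"]:
    c=bot.camera(n); print(n,bubble(c))
    print([(np.round(w(c,d["xyz"]),3).tolist(),round(d["p"],2)) for d in bot.place_of(c,"vial")][:4])
    print([(np.round(w(c,d["xyz"]),3).tolist(),round(d["p"],2)) for d in bot.find_in(c,"bubble")][:4])
E
```

```text
[ 0.48247917 -0.24772965  0.16542088] [-4.74376802e-01  3.60143041e-01 -4.30121331e-03  1.20641717e+00
  4.64748518e-05 -9.82451727e-01] [-2.51313879e-01  9.67905642e-01  3.90081610e-05 -8.82046607e-06]
scene {'bub': np.float64(4.3), 'n': 5, 'lime': np.float64(-0.3), 'nl': 56, 'red': np.float64(1.0)}
[([0.206, 0.345, 0.025], 0.72), ([0.18, -0.328, 0.026], 0.71), ([0.519, 0.01, 0.08], 0.65)]
[]
top {'bub': np.float64(3.0), 'n': 21, 'lime': np.float64(-0.6), 'nl': 100, 'red': np.float64(-0.0)}
[([0.204, 0.346, 0.033], 0.87), ([0.519, 0.007, 0.077], 0.72)]
[]
```

Request:
{"method": "carry_out", "body": {"increments": [8.5,0.17,-0.2,2.5,0,8.5,0,0,3,0,8.5,0,0,2.6,0,8.5,0,0,2,0,8.5,0,0,0,0]}}

```text
clock: 11.62
eef_pos: [0.4802, -0.2508, 0.0627]
tool_rot: [-0.251, 0.968, 0.001, -0.002]
ft_force: [0.5, 0.1, 0.8]
grip_width: 0.085
grasp_force: 0.0
```

Request:
{"method": "carry_out", "body": {"increments": [5.5,0,0,0,0,5,0,0,0,0,4,0,0,0,0,4,0,0,0,0,4,0,0,0,0]}}

```text
clock: 12.25
eef_pos: [0.4815, -0.2501, 0.0658]
tool_rot: [-0.252, 0.968, 0.001, 0.001]
ft_force: [-3.2, 4.5, 6.4]
grip_width: 0.0424
grasp_force: 60.8
```

Run:
```python
from h import *
o=bot.get_obs();print(o["eef_pos"],o["ft_force"],o["ft_torque"],o["grip_width"],o["grasp_force"])
a=[]
for n in ["scene","top"]:
    c=bot.camera(n); print(n,bubble(c))
    yaw=-0.083; ey=np.array([-np.sin(yaw),np.cos(yaw)]); ex=np.array([ey[1],-ey[0]])
    S,T=np.meshgrid(np.arange(.06,-.06,-.0003),np.arange(.024,-.024,-.0003))
    W=np.c_[(np.array([.519,.007])+S.reshape(-1,1)*ey+T.reshape(-1,1)*ex),np.full(S.size,.082)]
    Rc=rot(c); rv=cv2.Rodrigues(Rc.T)[0]; q=cv2.projectPoints(W,rv,-Rc.T@np.array(c["eye"]),np.array(c["mtx"]),np.array(c["D"]))[0].reshape(*S.shape,2).astype(np.float32)
    im=cv2.remap(c["pixels"],q,None,cv2.INTER_CUBIC); a.append(cv2.resize(im,None,fx=2,fy=1.8))
cv2.imwrite("pics/rect.png",np.vstack(a)); print(a[0].shape)
```

```text
[ 0.4814972  -0.25005583  0.06579979] [-3.24964184  4.46031829  6.42110389] [ 0.98067839  0.56828742 -0.04250826] 0.04239467316079122 60.774818658828735
scene {'bub': np.float64(4.3), 'n': 5, 'lime': np.float64(0.2), 'nl': 54, 'red': np.float64(1.1)}
top {'bub': np.float64(4.2), 'n': 21, 'lime': np.float64(-0.6), 'nl': 100, 'red': np.float64(-0.0)}
(290, 800, 3)
```

View pics/rect.png

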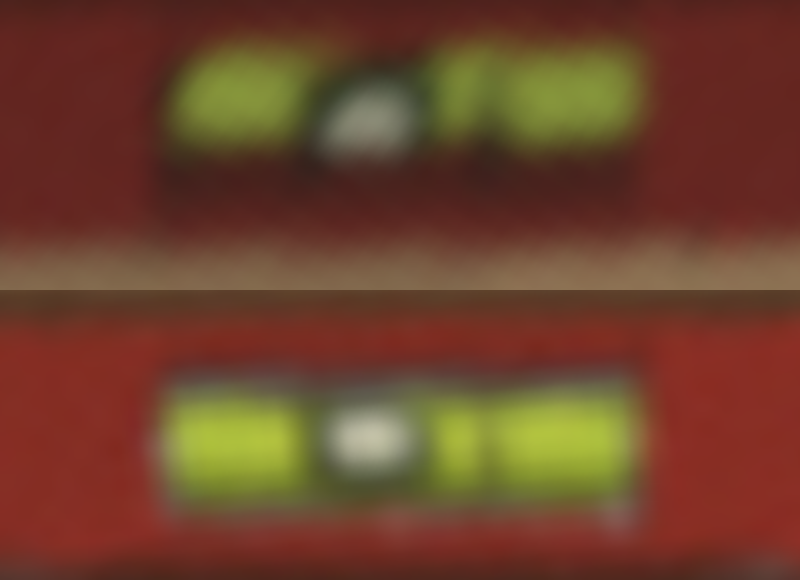

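The rectified strips (0.15 mm/px, window centre 400) put the bubble at about 369. That is +4.6 mm, so I'll wind about 2.3 rad clockwise.

Request:
{"method": "carry_out", "body": {"increments": [4,0,0,0,0.153,4,0,0,0,0.153,4,0,0,0,0.153,4,0,0,0,0.153,4,0,0,0,0.153]}}

```text
clock: 12.98
eef_pos: [0.4815, -0.2501, 0.0658]
tool_rot: [0.13, 0.992, 0.001, 0.0]
ft_force: [-3.0, 5.5, 6.2]
grip_width: 0.0426
grasp_force: 60.7
```

Request:
{"method": "carry_out", "body": {"increments": [4,0,0,0,0.153,4,0,0,0,0.153,4,0,0,0,0.153,4,0,0,0,0.153,4,0,0,0,0.153]}}

```text
clock: 13.6
eef_pos: [0.4814, -0.2501, 0.0658]
tool_rot: [0.491, 0.871, 0.001, -0.0]
ft_force: [-4.1, 5.3, 6.1]
grip_width: 0.0426
grasp_force: 60.8
```

Request:
{"method": "carry_out", "body": {"increments": [4,0,0,0,0.153,4,0,0,0,0.153,4,0,0,0,0.153,4,0,0,0,0.153,4,0,0,0,0.153]}}

```text
clock: 14.22
eef_pos: [0.4814, -0.2501, 0.0658]
tool_rot: [0.78, 0.625, 0.001, -0.001]
ft_force: [-4.1, 5.1, 7.3]
grip_width: 0.0427
grasp_force: 60.8
```

Request:
{"method": "carry_out", "body": {"increments": [4,0,0,0,0,4,0,0,0,0,4,0,0,0,0,4,0,0,0,0,4,0,0,0,0]}}

```text
clock: 14.85
eef_pos: [0.4814, -0.2501, 0.0658]
tool_rot: [0.779, 0.627, 0.001, -0.001]
ft_force: [-2.9, 5.3, 7.4]
grip_width: 0.0425
grasp_force: 60.8
```

```bash
cat >> h.py <<'E'
def strip(c,name=None,ctr=(.519,.007),yaw=-.083):
    ey=np.array([-np.sin(yaw),np.cos(yaw)]); ex=np.array([ey[1],-ey[0]])
    S,T=np.meshgrid(np.arange(.06,-.06,-.0003),np.arange(.024,-.024,-.0003))
    W=np.c_[(np.array(ctr)+S.reshape(-1,1)*ey+T.reshape(-1,1)*ex),np.full(S.size,.082)]
    Rc=rot(c); q=cv2.projectPoints(W,cv2.Rodrigues(Rc.T)[0],-Rc.T@np.array(c["eye"]),np.array(c["mtx"]),np.array(c["D"]))[0].reshape(*S.shape,2).astype(np.float32)
    im=cv2.remap(c["pixels"],q,None,cv2.INTER_CUBIC)
    h=cv2.cvtColor(im,cv2.COLOR_BGR2HSV).astype(float)
    g=(abs(S)<.034)&(abs(T)<.009); lime=(h[...,0]>24)&(h[...,0]<42)&(h[...,1]>150)&(abs(S)<.05)
    cols=np.nonzero(lime.sum(0)>8)[0]; mid=(S[0,cols.min()]+S[0,cols.max()])/2
    g=(abs(S-mid)<.03)&(abs(T)<.008)
    wt=np.where(g,np.clip(120-h[...,1],0,None)*np.clip(h[...,2]-120,0,None),0)
    b=(wt*S).sum()/wt.sum()
    if name: cv2.imwrite("pics/"+name,cv2.resize(im,None,fx=2,fy=1.8))
    return round((b-mid)*1e3,2),round(mid*1e3,2)
E
python3 - <<'E'
from h import *
for i in range(2): print(strip(bot.camera("top"),"s2.png"))
o=bot.get_obs();print(o["eef_pos"],o["ft_force"],o["ft_torque"],o["joint_pos"])
E
```

```text
(np.float64(0.09), np.float64(-0.0))
(np.float64(0.06), np.float64(-0.0))
[ 0.48145757 -0.25007191  0.06580495] [-2.84062261  5.32006743  6.4283476 ] [ 0.90703731  0.52777918 -0.06337505] [-0.48026498  0.4508123  -0.14800836  0.97248702  0.00216912  1.30591222]
```

View pics/s2.png

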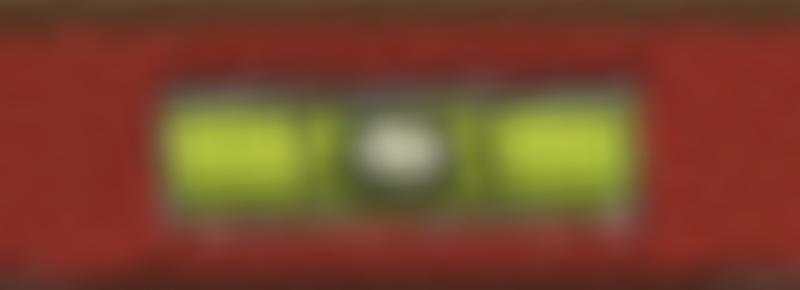

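Request:
{"method": "carry_out", "body": {"increments": [5.5,0,0,0,0,7,0,0,0,0,8.5,0,0,0,0,8.5,0,0,-1,0,8.5,0,0,-3,0]}}

```text
clock: 15.58
eef_pos: [0.4803, -0.2509, 0.1036]
tool_rot: [0.779, 0.627, -0.001, -0.002]
ft_force: [-0.0, 0.3, 1.1]
grip_width: 0.0848
grasp_force: 0.0
```

Request:
{"method": "carry_out", "body": {"increments": [8.5,0,0,-4,0,8.5,0,0,-2,0,8.5,5.18,-0.37,0,0,8.5,5.18,-0.37,0,0,8.5,5.18,-0.37,0,0]}}

```text
clock: 16.2
eef_pos: [0.5045, -0.0961, 0.1652]
tool_rot: [0.78, 0.626, 0.001, 0.001]
ft_force: [0.6, 0.1, -0.2]
grip_width: 0.0849
grasp_force: 0.0
```

Request:
{"method": "carry_out", "body": {"increments": [8.5,5.18,-0.37,0,0,8.5,5.2,-0.35,0,0,8.5,0,0,0,-0.17,8.5,0,0,0,-0.17,8.5,0,0,0,-0.17]}}

```text
clock: 16.82
eef_pos: [0.5195, 0.006, 0.165]
tool_rot: [0.593, 0.805, 0.0, 0.0]
ft_force: [-0.0, -0.6, 0.3]
grip_width: 0.0848
grasp_force: 0.0
```

Request:
{"method": "carry_out", "body": {"increments": [8.5,0,0,0,-0.17,8.5,0,0,0,-0.17,8.5,0,0,0,-0.17,8.5,0,0,0,-0.17,8.5,0,0,0,-0.17]}}

```text
clock: 17.45
eef_pos: [0.5195, 0.0056, 0.165]
tool_rot: [0.209, 0.978, 0.0, 0.0]
ft_force: [0.1, -0.1, -0.2]
grip_width: 0.0852
grasp_force: 0.0
```

Request:
{"method": "carry_out", "body": {"increments": [8.5,0,0,0,-0.17,8.5,0,0,0,-0.17,8.5,0,0,0,0,8.5,0,0,0,0,8.5,0,0,0,0]}}

```text
clock: 18.08
eef_pos: [0.5193, 0.0056, 0.1645]
tool_rot: [0.044, 0.999, -0.0, 0.0]
ft_force: [0.1, 0.3, 1.1]
grip_width: 0.0844
grasp_force: 0.0
```

Run:
```python
from h import *
o=bot.get_obs();print(o["eef_pos"],o["ft_force"],o["joint_pos"],o["tool_rot"])
for n in ("top","scene"): 
  try:
    c=bot.camera(n);print(strip(c),bubble(c))
  except Exception as e: print(n,e)
```

```text
[0.51932555 0.00562553 0.16446839] [0.09465372 0.29050291 1.14638159] [ 1.08449333e-02  3.16903225e-01 -6.94321379e-02  1.18430169e+00
 -2.22078341e-05  9.89561463e-02] [ 4.40413574e-02  9.99029705e-01 -6.71734934e-06  8.01248558e-05]
top zero-size array to reduction operation minimum which has no identity
(np.float64(1.22), np.float64(-0.0)) {'bub': np.float64(1.1), 'n': 6, 'lime': np.float64(0.2), 'nl': 55, 'red': np.float64(1.4)}
```

Request:
{"method": "carry_out", "body": {"increments": [8.5,0,0.1,3,0,8.5,0,0,3,0,8.5,0,0,1.9,0,8.5,0,0,0.8,0,8.5,0,0,0,0]}}

```text
clock: 18.8
eef_pos: [0.5192, 0.0066, 0.0771]
tool_rot: [0.043, 0.999, -0.0, -0.0]
ft_force: [0.4, 1.2, -0.6]
grip_width: 0.0848
grasp_force: 0.0
```

Request:
{"method": "carry_out", "body": {"increments": [8.5,0,0,0.2,0,8.5,0,0,0,0,8.5,0,0,0,0,8.5,0,0,0,0,8.5,0,0,0,0]}}

```text
clock: 19.42
eef_pos: [0.5194, 0.0066, 0.0754]
tool_rot: [0.043, 0.999, 0.0, 0.0]
ft_force: [-0.3, 0.4, -0.4]
grip_width: 0.0851
grasp_force: 0.0
```

Request:
{"method": "carry_out", "body": {"increments": [8.5,0,0,0.2,0,8.5,0,0,0.1,0,8.5,0,0,0.1,0,8.5,0,0,0.1,0,8.5,0,0,0,0]}}

```text
clock: 20.05
eef_pos: [0.5193, 0.0066, 0.0702]
tool_rot: [0.043, 0.999, -0.0, -0.0]
ft_force: [0.7, -0.4, 0.2]
grip_width: 0.0846
grasp_force: 0.0
```

Request:
{"method": "carry_out", "body": {"increments": [8.5,0,0,0.1,0,8.5,0,0,0,0,8.5,0,0,0,0,8.5,0,0,0,0,8.5,0,0,0,0]}}

```text
clock: 20.68
eef_pos: [0.5194, 0.0066, 0.0694]
tool_rot: [0.043, 0.999, 0.0, 0.0]
ft_force: [-1.0, 0.1, 0.6]
grip_width: 0.0853
grasp_force: 0.0
```

Request:
{"method": "carry_out", "body": {"increments": [8.5,0,0,0.1,0,8.5,0,0,0.1,0,8.5,0,0,0,0,8.5,0,0,0,0,8.5,0,0,0,0]}}

```text
clock: 21.3
eef_pos: [0.5196, 0.0066, 0.069]
tool_rot: [0.043, 0.999, -0.0, 0.001]
ft_force: [-4.4, -1.1, 11.6]
grip_width: 0.0853
grasp_force: 5.5
```

Run:
```python
from h import *
for _ in range(3):
    c=bot.camera("scene"); o=bot.get_obs();print(o["ft_force"],o["eef_pos"][2])
```

```text
[-4.16720799  0.09926346 10.29691528] 0.06898608124641156
[-4.01519788 -0.54532644 10.61996196] 0.06900125637114365
[-4.84718508 -0.17336382 10.81614658] 0.06902060172066778
```

Request:
{"method": "carry_out", "body": {"increments": [8.5,0.07,0,0,0,8.5,0,0,0,0,8.5,0,0,0,0,8.5,0,0,0,0,8.5,0,0,0,0]}}

```text
clock: 22.08
eef_pos: [0.5195, 0.0066, 0.069]
tool_rot: [0.043, 0.999, -0.0, 0.001]
ft_force: [-2.2, 0.4, 10.1]
grip_width: 0.0847
grasp_force: 4.7
```

Request:
{"method": "carry_out", "body": {"increments": [8.5,0,0,0,0,8.5,0,0,0,0,8.5,0,0,0,0,8.5,0,0,0,0,8.5,0,0,0,0]}}

```text
clock: 22.7
eef_pos: [0.5196, 0.0067, 0.069]
tool_rot: [0.043, 0.999, -0.0, 0.001]
ft_force: [-2.5, -0.8, 9.7]
grip_width: 0.085
grasp_force: 4.7
```

Run:
```python
from h import *
F=[]
for _ in range(6):
    c=bot.camera("scene"); o=bot.get_obs(); F.append(o["ft_force"])
print(np.mean(F,0),np.std(F,0),o["eef_pos"],o["clock"])
print(strip(c),bubble(c)); crop(c,190,350,200,290,5,"end.png")
```

```text
[-1.94180835  0.07878539  9.13766054] [0.64688554 0.36058222 0.25386064] [0.51954592 0.00663019 0.06899829] 23.0
(np.float64(1.29), np.float64(-0.0)) {'bub': np.float64(1.8), 'n': 5, 'lime': np.float64(0.2), 'nl': 55, 'red': np.float64(1.3)}
```

View pics/end.png

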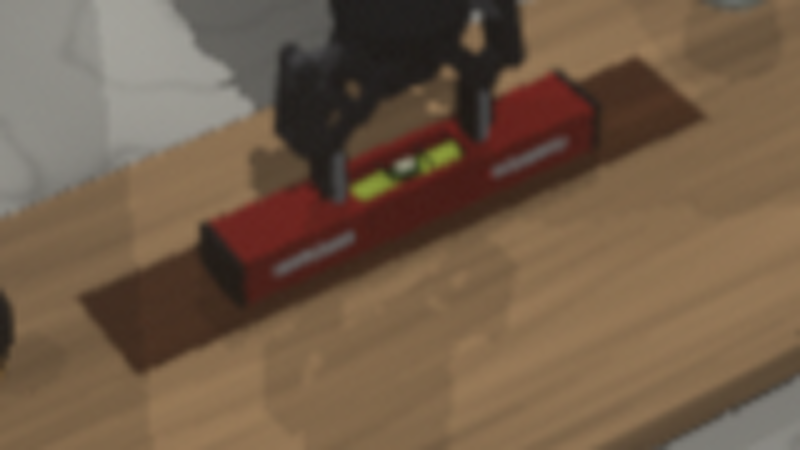

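The fingers straddle the vial and press on the level. The bubble at crop (404,168) sits at the window's middle, (406,169). I'll nudge the push up to 10 N and hand in.

Request:
{"method": "carry_out", "body": {"increments": [8.5,0,0,0.02,0,8.5,0,0,0,0,8.5,0,0,0,0,8.5,0,0,0,0,8.5,0,0,0,0]}}

```text
clock: 23.62
eef_pos: [0.5196, 0.0066, 0.069]
tool_rot: [0.043, 0.999, -0.0, 0.001]
ft_force: [-2.4, 0.5, 10.1]
grip_width: 0.085
grasp_force: 5.3
```

Run:
```python
from h import *
F=[]
for _ in range(6):
    c=bot.camera("scene"); o=bot.get_obs(); F.append(o["ft_force"])
f=np.mean(F,0); print(f,strip(c))
if 8.8<f[2]<11.5: print(bot.job_done())
```

```text
[-3.11175093 -0.04628303 10.38276035] (np.float64(1.23), np.float64(-0.0))
the job is handed in; nothing more can be done
None
```

The job is handed in at about 24 s: the red level lies on and along the inlay, the bubble reads within about 1.3 mm of centre, and the hand is still pressing at about 10 N.

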